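Wipe the offcuts off the saw table

TASK

Swing the saw table's U-shaped guard up and over past its balance point so that it stays open by itself, then take the scraper block and, keeping its lower edge pressed firmly (but not hard enough to score it) on the table from behind the chips to the tray edge, wipe all four wood chips into the catch tray. Touch the chips with nothing but the scraper, leave the other things on the bench where they are, and finally put the scraper down on the bench beside the table and let go.

Things in the scene. Friction and masses are not known exactly. Their poses are not given: they have to be found in the camera images.
- plate_mid (a point): Middle of the upper face of the dark steel saw table, a fixed flat level plate 280 (x) by 300 (y) by 25 mm on a grey pedestal. Its upper face is 100 to 120 mm above the bench, different each time. x, y lie along its edges and z points up; +y points to the edge with the catch tray, where the chips must go; that edge is open and 150 mm from this point. The plate is hard: pressed with more than 60 N it gets scored.
- tray_mid (a point): Middle of the inner floor of the open aluminium catch tray fixed beside the +y edge of the saw table (axes parallel to the table's). Inside 310 (x) by 180 (y) by 43 mm deep; its near wall stands 15 mm under the overhanging table edge, its rim 52 mm below the table's upper face.
- guard (a joint): Hinge angle of the U-shaped guard of 14 mm round steel bar: 0 = down, its cross-bar lying above the table across the way of the wipe; it grows as the cross-bar is swung up and over towards the table's -y side. Hinge line: parallel to the table's x axis through point guard_pivot. It balances at about 1.41, falls back to 0 before that, and past it falls on to its stop at 2.15, where it leans back and stays. It swings freely and weighs about 0.35 kg; no spring.
- guard_bar (a point): Middle of the guard's cross-bar, a 332 mm long round bar parallel to the table's x axis with a black plastic sleeve 18 mm thick and 120 mm long at its middle. With the guard down it is 42 mm above the table's upper face, right over the middle of the table, with free space below and all round it. It is 137 mm from the hinge line; at angle 0 the line from hinge to bar rises 0.162 rad above +y of the table. The guard's arms are at its two ends (x = -166 and +166 mm).
- guard_pivot (a point): Middle of the guard's hinge line, 20 mm above the table's upper face and 135 mm to -y of its middle.
- scraper_mid (a point): Centre of the loose scraper block, which stands upright on the bench: a steel blade block 180 mm long (own x) by 22 mm thick (own y) by 45 mm high at the bottom, and on it a wooden grip 110 mm long, 30 mm thick, 50 mm high; 95 mm high in all. This point is half-way up, 47.5 mm above its flat underside; z is up; the middle of the wooden grip is 23 mm above this point. About 0.35 kg (0.28 to 0.46).
- chip0_mid (a point): Centre of a loose light-wood offcut chip, 28 (own x) by 72 (own y) by 8 mm thick, lying flat on the saw table at the start, within 70 mm of the table's middle in x. About 14 g.
- chip1_mid (a point): Centre of a loose light-wood offcut chip, 32 (own x) by 64 (own y) by 7 mm thick, lying flat on the saw table at the start, within 70 mm of the table's middle in x. About 14 g.
- chip2_mid (a point): Centre of a loose light-wood offcut chip, 26 (own x) by 70 (own y) by 9 mm thick, lying flat on the saw table at the start, within 70 mm of the table's middle in x. About 14 g.
- chip3_mid (a point): Centre of a loose light-wood offcut chip, 34 (own x) by 60 (own y) by 8 mm thick, lying flat on the saw table at the start, within 70 mm of the table's middle in x. About 14 g.
- scraper: The scraper block itself; its origin is the middle of its underside, 47.5 mm below scraper_mid.
- plate: The saw table's plate; origin and axes as plate_mid.
- tray: The catch tray; origin 5 mm below tray_mid.
- glue: White plastic bottle, 60 mm thick, 140 mm tall, on the bench; not part of the job. Origin under its middle.
- tin: Plain tin, 84 mm thick, 90 mm tall, on the bench; not part of the job. Origin under its middle.
- stock: Length of brown timber 45 x 200 (own y) x 45 mm, on the bench; not part of the job. Origin under its middle.
- chip0: The same chip; origin at the middle of its underside.
- chip1: The same chip; origin at the middle of its underside.
- chip2: The same chip; origin at the middle of its underside.
- chip3: The same chip; origin at the middle of its underside.
Not all that is in view belongs to the job. Leave any pink look-alike of the chip1 alone. Leave any blue look-alike of the chip2 alone.

How it is judged:
By the outcome, as a careful person would: the job done as asked, in the order asked, and still so for the second after the job is handed in, with the robot touching nothing.
It also fails if it takes over 72 s, if anything falls off the work surface, if the arm or the gripper's body presses on something with over 40 N, if the wrist force passes 120 N, or if a joint passes its speed limit or range.

ROBOT

A 6-joint arm with a two-finger parallel gripper is mounted at the origin on the work surface. World frame = base frame: x ahead of the robot, y to its left, z up, the work surface at z = 0. Lengths are in mm, angles in rad, forces in N, time in s.
With the tool pointing down it reaches from about 325 to 875 mm from the base axis. Payload 4.4 kg.
Tool frame: the origin (TCP) lies on the centre line of the jaws, within the pads' length; the fingertips stand ahead of it and the grasp point (between the pads) lies 6 mm ahead of it (ctrl.tcp_to_tips is the z of the fingertips in the tool frame, in mm); z points along the fingers, y is the line along which they close (so a half turn about z gives the same grasp; the last joint's range is limited). The gripper opens to 85 mm and grips with 20 to 120 N. Pads are 22 mm wide; open, the fingers measure 114 mm over their backs; the gripper's body (76 mm by 85 mm) begins 54 mm behind the grasp point. The pads swing forward as they close: fully open they stand 13 mm farther back than shut.
Start: joints at [1.179, 0.207, 1.542, -0, 1.393, -0.15], TCP at [137.136, 558.41, 256.282] pointing down, gripper open.
Joint ranges: [-2.73, 2.73], [-0.86, 2.22], [0.23, 2.46], [-1.11, 4.25], [0.08, 2.63], [-2.82, 2.82]. Speed limits (rad/s): [2.79, 2.79, 3.14, 3.14, 3.14, 3.14].

INTERFACE

Orientations are given as a 3x3 rotation matrix whose columns are the frame's x, y, z axes.
In Python, from plant import ctrl, sensors, optics gives the robot as it stands. Calls block until the motion is done:
- ctrl.move_ptp(position, orientation): joint-space move of the TCP to a pose.
- ctrl.move_l(position, rot=None, vel=150, threshold=None): straight line of the TCP; rot=None keeps the orientation; vel is the mean speed in mm/s. With threshold (N) it stops when the force on the tool has changed by that much, and returns True; else False.
- ctrl.set_joints(angles): joint-space move.
- ctrl.gripper_to(opening, force=None): finger opening in mm; force is the grip in N (None keeps the last); returns when the fingers have stopped.
- ctrl.hold(seconds).
- ctrl.solve_ik(position, orientation): joint angles nearest the present ones, or None.
- sensors.read_state(): the state.
- optics.grab_frame(name): name is "scene" or "top" or "wrist"; returns (picture, depth): 480x640x3 uint8, red, green, blue; 480x640 float32, mm along the optical axis (not along the pixel's ray), 0 where there is no reading.
- optics.camera_params(name): a dict with "mtx" (3x3 intrinsics, pixels), "k1" (the pictures are not rectified: a ray, as slopes to the right and down, at radius r is drawn at 1 + k1 r^2 times it, then the intrinsics apply), "R" (3x3) and "t" (3): a world point X has camera coordinates R X + t; the wrist camera has in their place "T_tool_cam" (4x4, takes a point from camera to tool coordinates, whose origin is the TCP and whose axes are the flange's). Camera axes: x right, y down, z forward; pixel columns grow to the right and rows downward; lengths in mm; the calibration is good to about 2 mm. A picture is of the moment at which its call begins: read the wrist's pose just before it. camera_params takes no time and is no camera call.
A pose or a line that the arm cannot do raises ctrl.MotionError and nothing moves.
- ctrl.finish_job(): hands the job in; it is judged then, once.
The state is a dict: "t": time; "q": joint angles; "qvel": joint speeds; "tau": joint torques, N m; "eef_pos": TCP position; "eef_rot": TCP orientation; "force": force on the tool from outside, world axes, zero at the start; "wrist_torque": the same for the moment, N m; "grip_width": finger opening in mm; "grasp_force": force on a finger pad.
Only numpy, scipy, OpenCV 4.12 (cv2) and the standard library are available. Lean on these libraries where they do the work, as an engineer would, in place of code of your own. Each camera call takes 0.05 s, during which the arm holds its last target. There are 200 camera calls.

## Working session

There is one attempt and no reset: what is moved stays moved. The work goes in short steps, each a Python script; the robot and the scene stay as the last script left them, time stands still between calls to the robot, and variables do not carry over. Pictures are saved under pics/ and viewed, at most 13 in all, crops included, and the job is handed in when it is done.

```bash
ls; mkdir -p pics
python3 - <<'E'
from plant import ctrl, sensors, optics
import cv2,numpy as np
for n in ("scene","top"):
    p,d=optics.grab_frame(n)
    cv2.imwrite(f"pics/{n}0.png",p[:,:,::-1]); np.savez(f"pics/{n}0.npz",p=p,d=d)
    c=optics.camera_params(n); print(n,c)
print(optics.camera_params("wrist"),ctrl.tcp_to_tips)
print(sensors.read_state())
E
```

```text
pics
scene {'mtx': array([[596.91736192,   0.        , 319.34739958],
       [  0.        , 596.91736192, 234.03754031],
       [  0.        ,   0.        ,   1.        ]]), 'k1': -0.038533600466361076, 'R': array([[-0.16134278,  0.98689246, -0.00343131],
       [ 0.60949107,  0.09690729, -0.7868479 ],
       [-0.77620174, -0.12904358, -0.61713743]]), 't': array([  81.89148322, -259.14606018, 2195.42456787])}
top {'mtx': array([[591.1807429 ,   0.        , 338.24707635],
       [  0.        , 591.1807429 , 234.47596155],
       [  0.        ,   0.        ,   1.        ]]), 'k1': -0.01878803101423974, 'R': array([[ 0.00365121, -0.99983492, -0.01779889],
       [-0.9988323 , -0.00278894, -0.04823136],
       [ 0.04817376,  0.01795421, -0.99867759]]), 't': array([  33.70977862,  574.10782979, 1745.47137162])}
{'mtx': array([[364.12209115,   0.        , 315.22119756],
       [  0.        , 364.12209115, 234.66712659],
       [  0.        ,   0.        ,   1.        ]]), 'k1': -0.004955188135409324, 'T_tool_cam': array([[ 2.28216669e-04, -9.46325991e-01, -3.23213656e-01,
         8.267198
[... 360 characters left out ...]
,
        1.39352792e+00, -1.50539053e-01]), 'qvel': array([-0.00098606, -0.00296432, -0.00412425,  0.00013765,  0.00033627,
       -0.00193031]), 'tau': array([-7.86817109e-04, -3.84087253e+01, -2.92549270e+01, -3.53605592e-04,
        4.87208556e-03,  1.06272120e-05]), 'eef_pos': array([136.87093957, 557.80058304, 255.21585712]), 'eef_rot': array([[-9.71160153e-01,  2.38426659e-01, -8.27576822e-04],
       [ 2.38427859e-01,  9.71158223e-01, -1.96511393e-03],
       [ 3.35172488e-04, -2.10575772e-03, -9.99997727e-01]]), 'force': array([-0.63829044, -0.44043531, -0.58308053]), 'wrist_torque': array([ 0.0203216 ,  0.02678069, -0.04353985]), 'grasp_force': 0.0, 'grip_width': 85.10264017354113}
```

View pics/scene0.png

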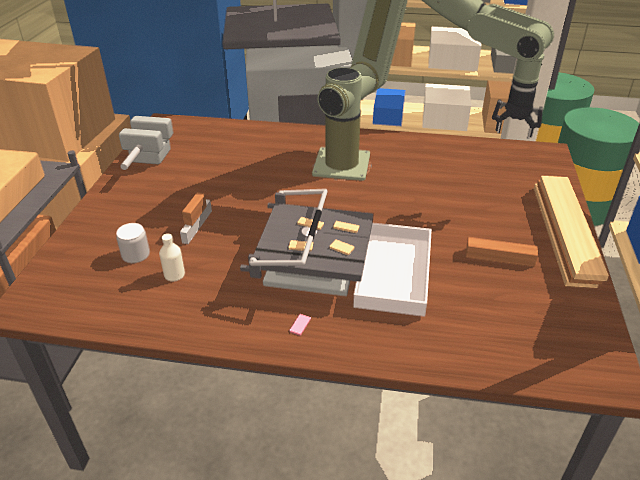

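View pics/top0.png

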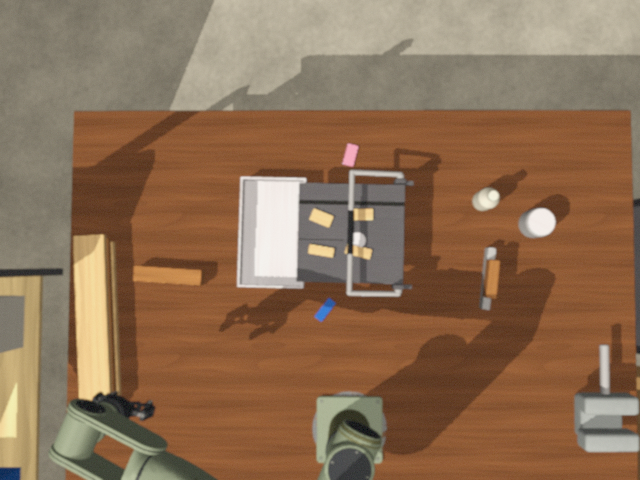

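The scene view shows the plate with the guard down at about (318,235), the chips around (300-345, 222-248), the tray at (395,268) and the scraper at (195,218). The top view shows the plate at (352,233), the tray at (270,232) on its left, which is world +y, and the scraper at (489,278). There is a light round object at about (358,240). The pink and blue decoys lie off the table.

```bash
cat > h.py <<'E'
import numpy as np,cv2
from plant import ctrl,sensors,optics
def cloud(n,d,T=None):
    "world points of each pixel; T = tool pose (R,p) for wrist"
    c=optics.camera_params(n); h,w=d.shape
    uv=np.stack(np.meshgrid(np.arange(w),np.arange(h)),-1).reshape(-1,1,2).astype(np.float64)
    n_=cv2.undistortPoints(uv,c["mtx"],np.array([c["k1"],0,0,0,0.])).reshape(h,w,2)
    P=np.dstack([n_*d[...,None],d])
    if n=="wrist":
        M=c["T_tool_cam"]; P=P@M[:3,:3].T+M[:3,3]; return P@T[0].T+T[1]
    return (P-c["t"])@c["R"]
def rect(P):
    (c,s,a)=cv2.minAreaRect(P[:,:2].astype(np.float32)); return np.round(c,1),np.round(s,1),round(a,1)
E
python3 - <<'E'
from h import *
for n in ("top","scene"):
    f=np.load(f"pics/{n}0.npz"); p,d=f["p"],f["d"]; W=cloud(n,d)
    hsv=cv2.cvtColor(p,cv2.COLOR_RGB2HSV); H,S,V=[hsv[...,i].astype(int) for i in range(3)]
    x,y,z=W[...,0],W[...,1],W[...,2]
    near=(d>0)&(abs(x-560)<300)&(abs(y)<600)
    print(n,"bench z",np.median(z[near&(z<20)]))
    m=near&(z>90)&(z<130)&(S<70)&(V<110)&(abs(x-580)<200)&(abs(y)<220)
    m=cv2.morphologyEx(m.astype(np.uint8),cv2.MORPH_OPEN,np.ones((3,3)))>0
    print("plate",np.median(z[m]),rect(W[m]),m.sum())
    m=near&(H>12)&(H<30)&(S>60)&(V>150)&(z>90)&(z<140)
    k,l,st,_=cv2.connectedComponentsWithStats(m.astype(np.uint8))
    for i in range(1,k):
        if st[i,4]>20: print("chip",rect(W[l==i]),st[i],np.median(z[l==i]))
    for nm,m in (("grip",near&(y<-150)&(z>80)&(z<105)&(S>100)),("blade",near&(y<-150)&(y>-420)&(z>30)&(z<60)&(S<90)),("high",near&(z>138)&(z<220)&(abs(y)<250))):
        k,l,st,_=cv2.connectedComponentsWithStats(m.astype(np.uint8))
        for i in range(1,k):
            if st[i,4]>25: print(nm,rect(W[l==i]),st[i],np.percentile(z[l==i],[5,50,95]).round())
    r=slice(160,310) if n=="top" else slice(180,320)
    c=slice(220,520) if n=="top" else slice(160,440)
    cv2.imwrite(f"pics/{n}c.png",cv2.resize(p[r,c][:,:,::-1],None,fx=2.6,fy=2.6,interpolation=2))
E
```

```text
top bench z 0.26328321895780205
plate 110.18513062701584 (array([568.2, -12.6]), array([314.2, 290.9]), 88.7) 1483
chip (array([616.9,  83.4]), array([65. , 38.5]), 67.9) [309 208  25  20 315] 116.78792980273094
chip (array([627.4, -37.2]), array([53.8, 34.9]), 90.0) [354 208  20  13 234] 116.59035206748547
chip (array([524.1,  83.2]), array([75.3, 30.9]), 80.4) [307 244  28  14 289] 118.18602671517868
chip (array([519.2, -33.2]), array([52. , 32.6]), 79.8) [353 245  19  15 199] 117.39506692719442
chip (array([ 450.7, -402.9]), array([ 29.6, 101.4]), 83.3) [486 259  14  37 312] 94.72574452387875
grip (array([ 446.2, -402.9]), array([ 33.9, 108.6]), 84.6) [485 260  16  39 439] [ 86.  94. 100.]
blade (array([ 669.5, -379.6]), array([59.1, 26.1]), 27.1) [475 191  14  19  51] [32. 43. 58.]
blade (array([ 516.9, -408.8]), array([21.5, 36. ]), 86.6) [486 248   9  13  87] [37. 44. 52.]
blade (array([ 376.9, -395.5]), array([24.2, 39.5]), 87.1) [481 295  10  15 102] [35. 44. 53.]
high (array([572.9, -67.7]), array([153.9, 347.2]), 87.5) [ 347  170   59  126 1141] [140. 155. 164.]
high (array
[... 758 characters left out ...]
44] 115.44661041025208
chip (array([ 692.8, -399.3]), array([20.5, 26.7]), 58.9) [162 242   9  16  30] 107.89212324301562
grip (array([ 452.7, -403.6]), array([ 33.7, 126. ]), 83.6) [182 193  23  25 273] [82. 92. 97.]
blade (array([ 451.7, -400.9]), array([ 23.5, 187.3]), 82.2) [181 200  29  38 161] [31. 40. 48.]
blade (array([ 698.4, -386.8]), array([32.9, 57.3]), 27.1) [162 260  21  14 172] [32. 46. 59.]
high (array([ 423.9, -132.3]), array([26.8, 24.5]), 86.7) [275 191  11   6  29] [138. 140. 141.]
high (array([574.5, -55.6]), array([126.5, 353.4]), 88.4) [258 190  70  76 752] [140. 154. 160.]
high (array([ 729.5, -135.6]), array([19.1, 28.2]), 76.0) [250 255  10   8  30] [138. 140. 143.]
```

View pics/scenec.png

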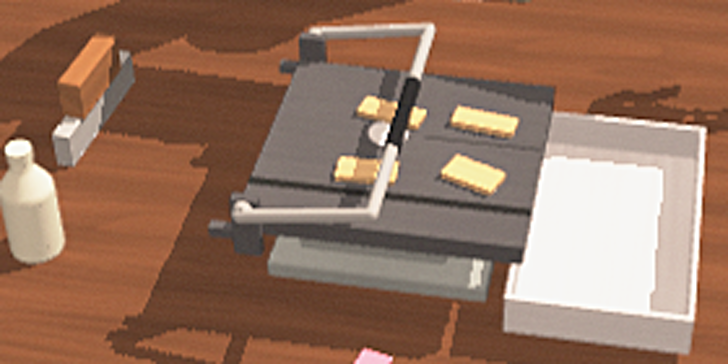

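The crop shows the chips with the guard sleeve at about (405,105) over the rear pair, and a flush round insert. I'll take a closer wrist view above the table next.

```bash
cat >> h.py <<'E'
def R(yaw):
    c,s=np.cos(yaw),np.sin(yaw); return np.array([[-c,-s,0],[-s,c,0],[0,0,-1.]])
def wrist(name):
    s=sensors.read_state(); p,d=optics.grab_frame("wrist")
    cv2.imwrite(f"pics/{name}.png",p[:,:,::-1]); W=cloud("wrist",d,(s["eef_rot"],s["eef_pos"]))
    np.savez(f"pics/{name}.npz",p=p,d=d,W=W); return p,d,W
E
python3 - <<'E'
from h import *
ctrl.move_ptp([510,-10,400],R(-0.03))
p,d,W=wrist("w1")
hsv=cv2.cvtColor(p,cv2.COLOR_RGB2HSV); H,S,V=[hsv[...,i].astype(int) for i in range(3)]
x,y,z=W[...,0],W[...,1],W[...,2]; ok=d>0
m=ok&(z>95)&(z<125)&(V<110)&(S<70)
print("plate z",np.median(z[m]),rect(W[m]))
m=cv2.morphologyEx(m.astype(np.uint8),cv2.MORPH_OPEN,np.ones((7,7)))>0
print("plate",np.median(z[m]),rect(W[m]),"plane",np.linalg.lstsq(np.c_[x[m],y[m],np.ones(m.sum())],z[m],rcond=None)[0])
z0=np.median(z[m])
m=ok&(z>z0+30)&(z<z0+70)&(abs(x-571)<150)&(abs(y)<60)
Q=W[m]; print("bar fit y=a*x+b",np.polyfit(Q[:,0],Q[:,1],1),"y@571",np.polyval(np.polyfit(Q[:,0],Q[:,1],1),571),"z",np.percentile(Q[:,2],[5,50,90,98]),"xr",Q[:,0].min(),Q[:,0].max())
k=m&(V<60); print("sleeve",rect(W[k]),np.percentile(z[k],[50,95]))
m=ok&(H>12)&(H<30)&(S>60)&(V>150)&(z>z0+2)&(z<z0+20)
k,l,st,_=cv2.connectedComponentsWithStats(m.astype(np.uint8))
for i in range(1,k):
    if st[i,4]>60: print("chip",rect(W[l==i]),st[i])
print(sensors.read_state()["t"])
E
```

```text
plate z 109.92724872960031 (array([569.9, -11.5]), array([302.1, 324.4]), 0.3)
plate 109.92317028193875 (array([572.8, -15.5]), array([323.9, 299.3]), 88.8) plane [ 1.26418096e-03 -1.34439247e-03  1.09207465e+02]
bar fit y=a*x+b [-0.02013883  9.52661953] y@571 -1.972653028293232 z [154.00067473 158.35821935 160.68153599 161.53487053] xr 421.02482668211314 720.9829837978594
sleeve (array([575.5,  -1.7]), array([ 17.7, 121.5]), 88.4) [159.60654116 161.50640329]
chip (array([520.7, -32.9]), array([52.2, 28.1]), 76.6) [ 270  182   48   34 1116]
chip (array([524.4,  80.5]), array([70.1, 26.4]), 80.3) [ 364  184   65   31 1466]
chip (array([527.4,  10.6]), array([ 5.7, 21.8]), 89.6) [331 194   6  20  64]
chip (array([616.7,  80.4]), array([60.8, 34.4]), 67.8) [ 365  253   56   41 1342]
chip (array([627. , -37.9]), array([32.6, 51.3]), 1.6) [ 273  270   43   28 1011]
chip (array([ 672.6, -389.1]), array([26.7,  9.7]), 35.4) [ 13 316  18  17  94]
2.6167
```

View pics/w1.png

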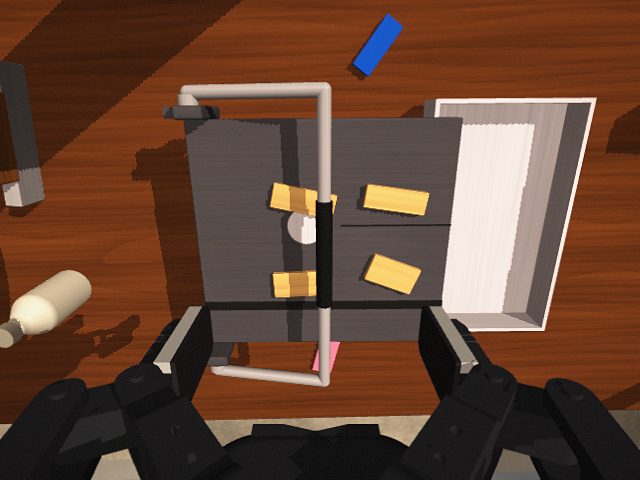

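The wrist view shows the sleeve upright at about (324,255), two chips on either side of the bar, and the bar clear of everything else. The bar centre comes out at about (575.5, -1.7, 152). I'll grip it and swing.

Run:
```python
from h import *
f=np.load("pics/w1.npz"); print("disk z",np.median(f["W"][215:238,295:312,2]))
yaw=-0.023; Ry=R(yaw); u=np.array([-np.sin(yaw),np.cos(yaw),0])
B=np.array([575.5,-1.7,152.3]); off=np.array([0,0,3.])
ctrl.gripper_to(55,20)
ctrl.move_ptp(B+[0,0,80],Ry)
print("touch",ctrl.move_l(B+off,Ry,vel=100,threshold=15))
f0=sensors.read_state()["force"]
ctrl.gripper_to(5,25)
s=sensors.read_state(); print(s["grip_width"],s["grasp_force"],f0,s["force"],s["eef_pos"])
# relieve lateral load
e=s["force"]@u-f0@u
print("lateral",e)
if abs(e)<35 and 10<s["grip_width"]<22:
    piv=B-137*(np.cos(.162)*u+[0,0,np.sin(.162)])
    mx=0
    for th in np.arange(0.12,2.06,0.12):
        a=th+.162
        ctrl.move_l(piv+137*(np.cos(a)*u+[0,0,np.sin(a)])+off,vel=90)
        s=sensors.read_state(); n=np.linalg.norm(s["force"]); mx=max(mx,n)
        if n>45: print("ABORT",th,s["force"]); break
    print("max",mx,s["force"],s["grip_width"],th,s["t"])
wrist("w2")
```

```text
disk z 110.40530295359474
touch False
17.08840573062848 24.458206593990326 [0.078433   0.06677458 0.79612403] [-0.61711642 -0.44911252  2.84359992] [575.96008201  -1.93449794 156.09939726]
lateral -0.5317468780287304
max 20.60538278246613 [ 5.57528548 -0.08049316  0.08991226] 17.272058528014984 2.04 10.775
```

Run:
```python
from h import *
ctrl.gripper_to(80); p=sensors.read_state()["eef_pos"]
ctrl.move_l(p+[0,0,110],vel=150)
ctrl.move_ptp([425,-402,320],R(-0.11))
sp,sd=optics.grab_frame("scene"); cv2.imwrite("pics/scene2.png",sp[160:330,150:450][:,:,::-1])
p,d,W=wrist("w3")
x,y,z=W[...,0],W[...,1],W[...,2]; ok=(d>0)&(abs(x-449)<140)&(abs(y+402)<90)
for nm,m in (("grip",ok&(z>85)&(z<102)),("blade",ok&(z>40)&(z<50))):
    m=cv2.morphologyEx(m.astype(np.uint8),cv2.MORPH_OPEN,np.ones((3,3)))>0
    k,l,st,_=cv2.connectedComponentsWithStats(m.astype(np.uint8))
    for i in range(1,k):
        if st[i,4]>100: print(nm,rect(W[l==i]),np.median(z[l==i]),st[i])
T=cloud("scene",sd); g=(sd>0)&(T[...,2]>205)&(T[...,2]<270)&(abs(T[...,0]-575)<200)&(abs(T[...,1]+150)<200)
print("guard high pts",rect(T[g]),np.percentile(T[g][:,2],[50,98]),sensors.read_state()["t"])
cv2.imwrite("pics/m.png",np.hstack([cv2.resize(p,(400,300)),cv2.resize(sp[160:330,150:450],(400,300))])[:,:,::-1])
```

```text
grip (array([ 446.3, -404.6]), array([ 29.9, 109.8]), 84.3) 94.4306095621217 [ 299  164   31  108 3213]
blade (array([ 374.6, -397. ]), array([21.3, 35.1]), 84.0) 44.525382093614155 [304 124  21  36 739]
blade (array([ 529.4, -413.9]), array([21.5, 13.1]), 82.9) 44.57000943073959 [305 272  19  10 184]
guard high pts (array([ 575.2, -217.8]), array([ 39.3, 351.5]), 88.7) [234.25047712 241.02297862] 13.375
```

View pics/m.png

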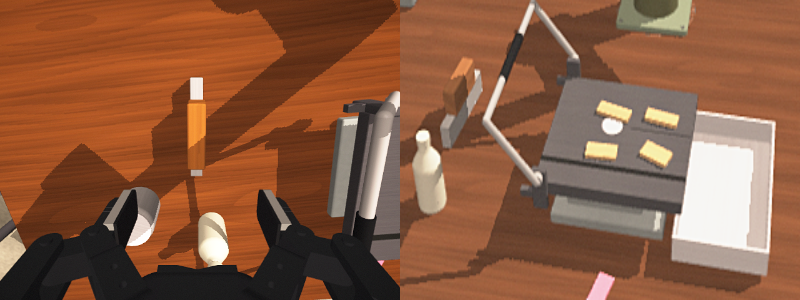

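The left half shows the scraper at about (197,125), clear of the bottle. The right half shows the guard open, leaning back, with the chips untouched. Next: grasp the scraper, lift it and bring it over the table.

Run:
```python
from h import *
G=np.array([446.5,-404.6,78.]); yw=-0.100
ctrl.gripper_to(65)
ctrl.move_ptp(G+[0,0,90],R(yw))
print("touch",ctrl.move_l(G,R(yw),vel=120,threshold=12))
ctrl.gripper_to(10,110)
s=sensors.read_state(); print(s["grip_width"],s["grasp_force"],s["force"],s["eef_pos"])
assert 25<s["grip_width"]<35
ctrl.move_l(s["eef_pos"]+[0,0,40],vel=80); print(sensors.read_state()["force"])
ctrl.move_l(G+[0,0,290],vel=250)
yaw=-0.023
ctrl.move_ptp([571,-80,368],R(yaw))
ctrl.move_l([571,-80,230],R(yaw),vel=150)
s=sensors.read_state(); print(s["force"],s["eef_pos"],s["grip_width"],s["t"])
p,d=optics.grab_frame("scene"); W=cloud("scene",d)
w,_,_=wrist("w4")
cv2.imwrite("pics/m2.png",np.hstack([cv2.resize(w,(400,300)),cv2.resize(p[160:330,150:450],(400,300))])[:,:,::-1])
```

```text
touch False
28.771492742419372 108.86483788490295 [0.22696335 0.88535368 4.79810648] [ 447.12642016 -405.16496445   79.19327829]
[-0.03272917 -0.36434114 -4.21991026]
[ 0.23557873  0.66932593 -3.52348312] [571.87507394 -80.42015848 231.33428423] 28.677676125879664 19.8333
```

View pics/m2.png

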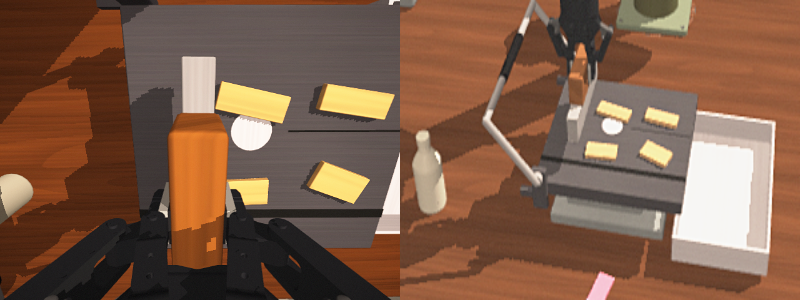

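The left half shows the blade at about (198,90) held square, with the chips to its right. The right half shows the scraper hanging behind the chips and the guard still open. Next: press down and wipe with force control.

Run:
```python
from h import *
yaw=-0.023; u=np.array([-np.sin(yaw),np.cos(yaw),0])
st=np.array([574-2,-92,230.])
ctrl.move_l(st,R(yaw),vel=100); ctrl.move_l(st-[0,0,31],vel=100)
ctrl.hold(.2); f0=sensors.read_state()["force"]
print("contact",ctrl.move_l(st-[0,0,52],vel=20,threshold=8))
fz=lambda:sensors.read_state()["force"][2]-f0[2]
s=sensors.read_state(); z=s["eef_pos"][2]; print(z,fz(),f0)
cmd=z
for i in range(14):
    cmd-=.4; ctrl.move_l([st[0],st[1],cmd],vel=20); f=fz(); print(round(cmd,2),round(f,1),end="; ")
    if f>22: break
k=.4/4 # mm per N, cautious
L=238; log=[]
if 15<fz()<45:
    for a in np.linspace(0,L,15)[1:]:
        q=st+a*u; ctrl.move_l([q[0],q[1],cmd],vel=80)
        s=sensors.read_state(); f=fz(); log.append((round(s["eef_pos"][1]),round(f,1),round(np.hypot(*s["force"][:2]),1)))
        if f>50: print("HIGH"); break
        cmd-=np.clip((25-f)*.05,-.4,.4)
print(log); s=sensors.read_state(); print(s["t"],s["eef_pos"])
w,_,_=wrist("w5"); p,d=optics.grab_frame("scene")
cv2.imwrite("pics/m3.png",np.hstack([cv2.resize(w,(400,300)),cv2.resize(p[160:330,150:450],(400,300))])[:,:,::-1])
```

```text
contact True
189.53943315528346 8.008943765178378 [ 0.17793641  0.0971813  -2.94984407]
189.14 5.9; 188.74 8.4; 188.34 9.9; 187.94 10.1; 187.54 13.2; 187.14 14.6; 186.74 17.1; 186.34 17.9; 185.94 19.8; 185.54 21.3; 185.14 23.5; [(-78, np.float64(17.4), np.float64(5.4)), (-61, np.float64(17.0), np.float64(5.5)), (-44, np.float64(18.9), np.float64(6.6)), (-28, np.float64(19.4), np.float64(6.3)), (-11, np.float64(19.6), np.float64(8.2)), (6, np.float64(21.5), np.float64(8.6)), (23, np.float64(21.5), np.float64(7.6)), (40, np.float64(21.0), np.float64(8.6)), (57, np.float64(22.6), np.float64(8.5)), (74, np.float64(23.1), np.float64(9.4)), (91, np.float64(24.3), np.float64(9.9)), (108, np.float64(24.0), np.float64(9.7)), (126, np.float64(23.5), np.float64(9.3)), (143, np.float64(25.1), np.float64(9.2))]
29.3417 [582.33594107 142.63292828 189.4304021 ]
```

View pics/m3.png

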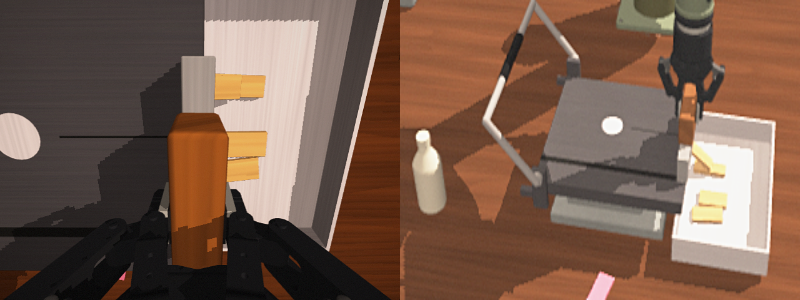

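The left half shows chips in the tray at about (240,85), (245,143) and (243,168). The right half shows the table swept clear and one chip possibly tilted near the blade at (708,160). I'll lift and check.

Run:
```python
from h import *
s=sensors.read_state(); p0=s["eef_pos"]
ctrl.move_l(p0+[0,0,60],vel=80)
ctrl.move_l([560,-40,365],R(-0.023),vel=220)
w,d,W=wrist("w6")
hsv=cv2.cvtColor(w,cv2.COLOR_RGB2HSV); H,S,V=[hsv[...,i].astype(int) for i in range(3)]
m=(d>0)&(H>12)&(H<30)&(S>60)&(V>120)&(W[...,1]>60)&(W[...,2]<180)
k,l,st,_=cv2.connectedComponentsWithStats(m.astype(np.uint8))
for i in range(1,k):
    if st[i,4]>60: print("chip",rect(W[l==i]),np.percentile(W[l==i][:,2],[5,50,95]).round(),st[i])
p,d=optics.grab_frame("scene"); print(sensors.read_state()["t"])
cv2.imwrite("pics/m4.png",np.hstack([cv2.resize(w,(400,300)),cv2.resize(p[160:330,150:450],(400,300))])[:,:,::-1])
```

```text
chip (array([521.8, 188. ]), array([81.9, 28.5]), 85.8) [22. 24. 35.] [500 134  31  24 594]
chip (array([612.8, 188.5]), array([94.2, 76.2]), 82.7) [20. 22. 24.] [ 487  191   40   53 1482]
chip (array([1729. ,  125.8]), array([71.1, 31.2]), 0.5) [-756. -751. -746.] [356 411   8  13 100]
chip (array([1866.1,  412.6]), array([236.1,  89.3]), 33.9) [-756. -751. -746.] [418 420  29  35 425]
31.675
```

View pics/m4.png

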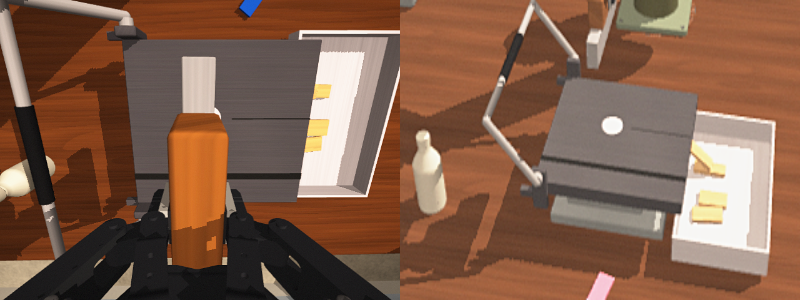

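The table is clear and the guard is open. One chip near the front of the tray, (705,152) on the right, is partly hidden by the table edge, so I'll look from above the tray and then put the scraper down.

Run:
```python
from h import *
ctrl.move_l([520,250,365],R(-0.023),vel=250)
w,d,W=wrist("w7")
hsv=cv2.cvtColor(w,cv2.COLOR_RGB2HSV); H,S,V=[hsv[...,i].astype(int) for i in range(3)]
m=(d>0)&(H>12)&(H<30)&(S>60)&(V>100)&(W[...,1]>60)&(W[...,2]<180)&(W[...,2]>0)
k,l,st,_=cv2.connectedComponentsWithStats(m.astype(np.uint8))
for i in range(1,k):
    if st[i,4]>60: print("chip",rect(W[l==i]),np.percentile(W[l==i][:,2],[5,50,95]).round(),st[i])
print(sensors.read_state()["t"])
p,_=optics.grab_frame("scene"); c=cv2.resize(p[190:320,340:440],(400,480),interpolation=2)
cv2.imwrite("pics/m5.png",np.hstack([cv2.resize(w,(400,300)),c[:300]])[:,:,::-1])
```

```text
chip (array([451.2, 521.8]), array([170. ,  42.5]), 86.3) [43. 44. 46.] [ 477   95  145   45 2849]
chip (array([437.7, 566.2]), array([28.4,  8.6]), 88.6) [43. 44. 45.] [582 100  25   9  88]
chip (array([445.5, 572.1]), array([ 7.7, 29.7]), 12.0) [43. 44. 46.] [584 106  27   9  76]
chip (array([469., 615.]), array([11.7, 19.1]), 10.1) [43. 44. 45.] [622 127  18  12  62]
chip (array([524.3, 178.1]), array([75.5, 42.9]), 84.4) [23. 43. 63.] [ 223  170   68   29 1495]
chip (array([597.6, 176.6]), array([12.4, 37.7]), 88.7) [15. 23. 24.] [259 224  10  26 219]
chip (array([638.5, 171. ]), array([36.4, 24.4]), 4.9) [17. 22. 23.] [252 252  18  25 354]
33.05
```

View pics/m5.png

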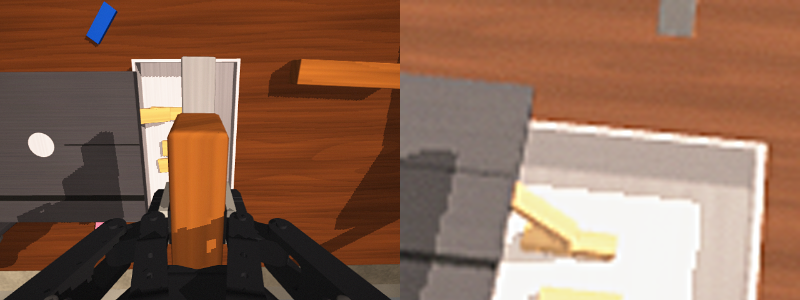

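All four chips are in the tray, but one leans on the near rim (y about 140-216, upper end at z about 63). I'll nudge it flat with the scraper, keeping the fingers clear of the plate, and then recheck.

Run:
```python
from h import *
X=548
ctrl.move_l([X,188,200],R(-0.023),vel=220)
ctrl.hold(.15)
print("contact",ctrl.move_l([X,188,109],vel=50,threshold=4)); s=sensors.read_state(); print(s["eef_pos"],s["force"])
z=s["eef_pos"][2]-1.0
ctrl.move_l([X,214,z],vel=50,threshold=15); s=sensors.read_state(); print(s["eef_pos"],s["force"])
ctrl.move_l([X,214,200],vel=120)
ctrl.move_l([520,290,365],vel=250)
w,d,W=wrist("w8")
hsv=cv2.cvtColor(w,cv2.COLOR_RGB2HSV); H,S,V=[hsv[...,i].astype(int) for i in range(3)]
m=(d>0)&(H>12)&(H<30)&(S>60)&(V>100)&(W[...,1]>60)&(W[...,1]<350)&(W[...,2]<180)&(W[...,2]>0)
k,l,st,_=cv2.connectedComponentsWithStats(m.astype(np.uint8))
for i in range(1,k):
    if st[i,4]>60: print("chip",rect(W[l==i]),np.percentile(W[l==i][:,2],[5,50,95]).round(),st[i])
print(sensors.read_state()["t"])
p,_=optics.grab_frame("scene"); c=cv2.resize(p[190:320,340:440],(400,480),interpolation=2)
cv2.imwrite("pics/m6.png",np.hstack([cv2.resize(w,(400,300)),c[:300]])[:,:,::-1])
```

```text
contact True
[547.93160157 188.16535701 120.23908303] [-0.38043837  0.28854069  4.24689431]
[547.73357406 214.07891364 118.86050552] [ 0.49225324 -1.00687468 -3.64634422]
chip (array([521.4, 181.7]), array([86.4, 42.3]), 89.9) [23. 41. 64.] [ 187  174   79   29 1850]
chip (array([617.7, 190. ]), array([64.9, 77.9]), 89.5) [19. 22. 24.] [ 223  228   47   53 2007]
38.0667
```

View pics/m6.png

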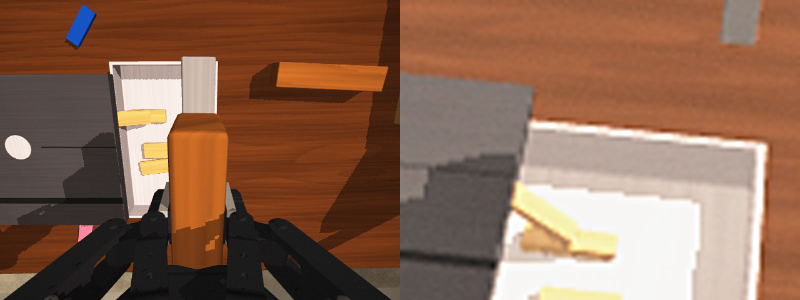

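The nudge only brushed the chip, which still leans at about (130,117) on the left. I'll make one more, slightly firmer stroke along the slope, then set the scraper down back at its place on the bench.

Run:
```python
from h import *
X=548
ctrl.move_l([X,187,200],R(-0.023),vel=220)
ctrl.hold(.15)
print("contact",ctrl.move_l([X,187,112],vel=40,threshold=7)); s=sensors.read_state(); p=s["eef_pos"]; print(p,s["force"])
print(ctrl.move_l([X,212,p[2]-15],vel=40,threshold=18)); s=sensors.read_state(); print(s["eef_pos"],s["force"])
ctrl.move_l(s["eef_pos"]+[0,0,90],vel=120)
ctrl.move_l([520,290,365],vel=250)
w,d,W=wrist("w9")
hsv=cv2.cvtColor(w,cv2.COLOR_RGB2HSV); H,S,V=[hsv[...,i].astype(int) for i in range(3)]
m=(d>0)&(H>12)&(H<30)&(S>60)&(V>100)&(W[...,1]>60)&(W[...,1]<350)&(W[...,2]<180)&(W[...,2]>0)
k,l,st,_=cv2.connectedComponentsWithStats(m.astype(np.uint8))
for i in range(1,k):
    if st[i,4]>60: print("chip",rect(W[l==i]),np.percentile(W[l==i][:,2],[5,50,95,99]).round(),st[i])
print(sensors.read_state()["t"])
```

```text
contact True
[548.20905369 187.33639878 120.83049646] [-0.94513348  0.87582692  4.20165076]
False
[547.57427351 211.82857432 105.20430979] [ 0.58840555  0.06759771 -3.08077169]
chip (array([523.5, 181.6]), array([85.3, 41.2]), 87.6) [23. 41. 64. 67.] [ 187  174   79   29 1842]
chip (array([618.2, 189.8]), array([65.7, 78.9]), 89.0) [18. 22. 24. 25.] [ 223  227   47   54 2014]
43.775
```

The leaning chip is stable and its centre is inside the tray, well below the rim. Pressing more would only jam it, so I'll leave it and put the scraper down.

Run:
```python
from h import *
ctrl.move_l([446.5,-404.6,365],R(-0.1),vel=280)
ctrl.move_l([446.5,-404.6,95],vel=200); ctrl.hold(.15)
print("contact",ctrl.move_l([446.5,-404.6,74],vel=20,threshold=4)); s=sensors.read_state(); print(s["eef_pos"],s["force"])
ctrl.gripper_to(65); ctrl.move_l(s["eef_pos"]+[0,0,150],vel=120)
ctrl.move_l([400,-300,300],vel=250)
p,_=optics.grab_frame("scene"); print(sensors.read_state()["t"])
cv2.imwrite("pics/m7.png",cv2.resize(p[150:330,100:450],None,fx=2.2,fy=2.2)[:,:,::-1])
```

```text
contact True
[ 446.3531965  -404.5119711    79.22183297] [0.01968137 0.17714138 5.13481363]
51.425
```

View pics/m7.png

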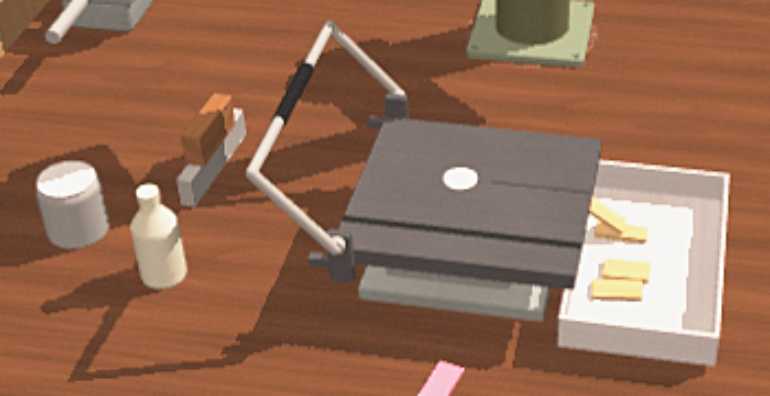

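The scraper stands on the bench at about (212,150), the guard is open, the table is clear and four chips are in the tray at about (620,255). Handing in.

```bash
python3 -c "
from plant import ctrl
print(ctrl.finish_job())"
```

```text
the job is handed in; nothing more can be done
None
```

I handed the job in at about 51 s: the guard stays open, all four chips are in the catch tray (one leans on its near wall, its upper end a little above the rim, and two nudges with the scraper did not flatten it), and the scraper stands released on the bench beside the table.

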